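# Take the spirit level out of a drawer that opens only part way

## Task

Pull the top drawer of the tool chest out to its stop; it opens only part way, so the back end of the yellow spirit level stays under the chest top. Tilt the level out through the gap, front end up and over the drawer front, without forcing it against the chest, and finish still holding it in the gripper: horizontal, still, and all of it about a hand's breadth (10 cm) above the chest top, touching nothing else. Leave the drawer open, the wrench lying in it, and the jar and the paint can where they stand.

Things in the scene. Friction and masses are not known exactly. Their poses are not given: they have to be found in the camera images.
- chest: Fixed blue steel tool chest, two red drawers one above the other; 370 deep (x), 316 wide (y), 190 mm high. Origin: on the bench, mid-width, in the plane of its front opening. x points from the front to the back, z up; drawers open towards -x, roughly to the robot. Top plate over the drawer: underside at z = 178, top at 190 mm. The lower drawer is shut and does not move.
- drawer (a joint): Slide of the top drawer: how far it is pulled out, m. 0 shut, 0.200 the stop (it comes no farther). About 3 N of friction and a little damping; stays where it is left. It starts 80 to 110 mm open.
- drawer_floor (a point): Point on the top drawer's inner floor, mid-width, at the foot of the front panel's inner face; moves with the drawer; axes as the chest; 104 mm above the bench. Inside 345 long (x 0 to 345), 274 mm wide (y); sides and back 50 mm high. A divider 4 mm thick, 28 mm high along the middle (y = 0) makes two lanes 135 mm wide. The chest top overhangs from x = drawer on, 74 mm above the floor.
- drawer_front (a point): Middle of the top edge of the top drawer's front panel, 66 mm above the drawer floor. Panel 14 mm thick, 304 mm wide; inner face 7 mm behind this point. Pull with the fingers behind the panel or by the steel bar handle: 100 mm long along y, 8 mm thick, axis 33 mm before this point (26 mm off the outer face) and 20 mm below it.
- spirit_level: Yellow spirit level, black ends, green vials: a stiff bar 300 long (x), 40 wide (y), 20 mm thick (z), about 0.26 kg, weight evenly spread. Origin: centre of its underside. It lies flat in the left or right lane of the top drawer, its x axis along the drawer within about 2 degrees, its ends up to 45 mm from the drawer's front and back.
- wrench: Bystander: steel wrench, 250 mm long, lying flat in the other lane of the top drawer. Origin: under its middle.
- jar: Bystander: amber glass jar with a steel lid, 64 mm across, 85 mm high, standing on the bench at the chest's right, off the drawer. Origin: centre of its underside.
- paint_can: Bystander: paint can with a red label, 100 mm across, 120 mm high, standing on the bench at the chest's left, off the drawer. Origin: centre of its underside.
- level_front (a point): Middle of the end face of the spirit level at its -x end (150 mm from its middle, half-way up its thickness): at the start the end towards the drawer front.

How it is judged:
On the way, in this order (a step that is already met when the one before it is completed fails the run):
1. the top drawer is pulled out to its stop (value of joint drawer above 0.19 m), for 0.2 s.
2. the level is tilted: its front end stands above the drawer front while its back end is still under the chest top (z of level_front in the frame of drawer_floor above 0.07 m and x of level_front in the frame of chest above -0.27 m and z of spirit_level in the frame of chest below 0.178 m), for 0.05 s.
At the end, for the whole second after the job is handed in: The gripper still holds the level, still and horizontal within about 10 degrees, its middle at least 60 mm above the chest top (aim for 100 mm), touching neither chest, wrench, jar nor can; the drawer is still at least 150 mm open with the wrench lying in it (height (world z) of spirit_level above 0.25 m and angle between spirit_level's own x axis and vertical between 1.4 and 1.74 rad and linear speed of spirit_level below 0.03 m/s and contact force between spirit_level and the fingers above 1 N and contact force between spirit_level and chest below 0.1 N and contact force between spirit_level and jar below 0.1 N and contact force between spirit_level and paint_can below 0.1 N and value of joint drawer above 0.15 m and z of wrench in the frame of drawer_floor between -0.02 and 0.03 m and contact force between spirit_level and wrench below 0.1 N); the arm keeps its last pose, push and grip.
It fails at once if the level is forced or dropped hard against the chest or drawer (over 60 N) (contact force between spirit_level and chest above 60 N).
It fails at once if the wrench is taken out of the drawer (z of wrench in the frame of drawer_floor above 0.05 m).
It fails at once if the jar is shifted more than 25 mm (distance of jar from where it was at the start of the episode above 0.025 m).
It fails at once if the paint can is shifted more than 25 mm (distance of paint_can from where it was at the start of the episode above 0.025 m).
It also fails if it takes over 48 s, if anything falls off the work surface, if the arm or the gripper's body presses on something with over 40 N, if the wrist force passes 120 N, or if a joint passes its speed limit or range.

## Robot

A 7-joint arm with a two-finger parallel gripper is mounted at the origin on the work surface. World frame = base frame: x ahead of the robot, y to its left, z up, the work surface at z = 0. Lengths are in m, angles in rad, forces in N, time in s.
With the tool pointing down it reaches from about 0.425 to 0.875 m from the base axis. Payload 9.9 kg.
Tool frame: the origin (TCP) lies midway between the tips of the shut fingers; the grasp point (between the pads) lies 19 mm behind it; z points along the fingers, y is the line along which they close (so a half turn about z gives the same grasp; the last joint's range is limited). The gripper opens to 85 mm and grips with 20 to 120 N. Pads are 22 mm wide; open, the fingers measure 114 mm over their backs; the gripper's body (76 mm by 85 mm) begins 54 mm behind the grasp point. The pads swing forward as they close: fully open they stand 13 mm farther back than shut.
Start: joints at [-1.219, 0.576, 0.025, 1.437, -0.015, 1.129, -0.057], TCP at [0.285, 0.612, 0.231] pointing down, gripper open.
Joint ranges: [-2.76, 2.76], [-0.34, 2.15], [-1.52, 1.57], [0.19, 2.46], [-1.09, 4.23], [0.17, 1.99], [-2.82, 2.82]. Speed limits (rad/s): [2.22, 2.22, 3.01, 3.01, 3.14, 3.14, 3.14].

## Interface

Orientations are given as [roll, pitch, yaw] about the fixed x, y, z axes, in that order (R = Rz(yaw) Ry(pitch) Rx(roll)).
In Python, from rig import bot, cam, finish_job gives the robot as it stands (bot), with the cameras (cam) and the job as plain functions.
- The arm moves only by the tool steer_hand, called after ">>>" as name(argument=value, ...), one argument or row to a line, values as JSON. Schema: {"type":"object","properties":{"increments":{"type":"object","properties":{"offsets":{"type":"array","items":{"type":"array","items":{"type":"number"},"minItems":7,"maxItems":7},"minItems":1,"maxItems":20}},"additionalProperties":false,"required":["offsets"]},"grip_force":{"type":"number"},"only":{"type":"string"},"quiet":{"type":"boolean"},"lines":{"type":"string"}},"required":["increments"],"additionalProperties":false}. increments is an object whose key "offsets" holds a list of rows, 1 to 20 of them, each of 7 numbers: a rotation vector rx, ry, rz in fractions of the full range, 1 being 180 degrees, then dx, dy, dz in shares of the most that a row can go, 1 being 62.5 mm, then the finger opening in m; each row shifts and turns the commanded pose from where the row before left it, along the tool's axes as they then stand; what a row does not reach is not made up. A row lasts 1/8 s, in which the tool goes at most 0.0625 m and 0.188 rad, less where a joint would pass 70% of its speed; a pose out of reach is approached as far as the arm can. The fingers move at their own pace and stop on an object; grip_force is the grip in N (left out, the last holds). Time passes only in rows, so rows that do not move let the fingers close. The tool returns the time, the measured TCP pose, the force, the opening and the grip force at its end. only (a regular expression) keeps the lines of the reply that match it, lines (a string "A,B") keeps lines A to B, and quiet returns only ok. A shift or turn number past 1, either way, is cut back to 1. Input that does not fit is refused with a message, and nothing moves.
- bot.sense(): the state, without advancing time (a new reading comes with each control period).
- cam.read_camera(name): name is "scene" or "side" or "wrist"; returns the picture (400x640x3 uint8, red, green, blue); there is no depth.
- cam.get_calibration(name): a dict with "fx", "fy", "cx", "cy" (pixels), "D" ([k1, k2, p1, p2, k3] as OpenCV has them; the pictures are not rectified), "position" and "orientation" of the camera in the world. Camera axes: x right, y down, z forward; pixel columns grow to the right and rows downward; lengths in m; the calibration is good to about 2 mm. A picture is of the moment at which its call begins: read the wrist's pose just before it. get_calibration takes no time and is no camera call; for the wrist camera it gives the pose at the moment of the call.
- finish_job(): hands the job in; it is judged then, once.
The state is a dict: "clock": time; "q": joint angles; "joint_velocities": joint speeds; "joint_efforts": joint torques, N m; "ee_pos": TCP position; "tcp_rot": TCP orientation; "force": force on the tool from outside, world axes, zero at the start; "moment": the same for the moment, N m; "grip_width": finger opening in m; "grasp_force": force on a finger pad.
Only numpy, scipy, OpenCV 4.12 (cv2) and the standard library are available. Lean on these libraries where they do the work, as an engineer would, in place of code of your own. Each camera call takes 0.05 s, during which the arm holds its last target. There are 200 camera calls.

## Working session

There is one attempt and no reset: what is moved stays moved. The work goes in short steps, Python scripts to look and compute and a tool call to move; the robot and the scene stay as the last step left them, time stands still between calls to the robot, and variables do not carry over. Pictures are saved under pics/ and viewed, at most 10 in all, crops included, and the job is handed in when it is done.

```bash
ls; mkdir -p pics; cat > h.py <<'E'
import numpy as np,cv2
from rig import bot, cam, finish_job
from scipy.spatial.transform import Rotation as R
def cal(n):
    c=cam.get_calibration(n);K=np.array([[c["fx"],0,c["cx"]],[0,c["fy"],c["cy"]],[0,0,1]]);o=np.array(c["orientation"])
    M=R.from_euler('xyz',o).as_matrix() if o.size==3 else (o if o.ndim==2 else R.from_quat(o).as_matrix())
    return K,np.array(c["D"],float),np.array(c["position"]),M
def ray(n,uv):
    K,D,p,M=cal(n);u=cv2.undistortPoints(np.array(uv,float).reshape(-1,1,2),K,D)[:,0]
    return p,np.c_[u,np.ones(len(u))]@M.T
def atz(n,uv,z):
    p,d=ray(n,uv);z=np.broadcast_to(z,len(d));return p+d*((z-p[2])/d[:,2])[:,None]
def proj(n,P):
    K,D,p,M=cal(n);return cv2.projectPoints((np.atleast_2d(P)-p)@M,np.zeros(3),np.zeros(3),K,D)[0][:,0]
def shot(n,f):
    im=cam.read_camera(n)[:,:,::-1];cv2.imwrite('pics/'+f,im);return im
E
python3 - <<'E'
from h import *
for n in("scene","side","wrist"): print(cam.get_calibration(n))
shot("scene","s1.png");shot("side","d1.png");print(bot.sense())
E
```

```text
pics
rig.py
{'fx': 400.4881525040437, 'fy': 400.4881525040437, 'cx': 317.74573477408836, 'cy': 200.15471667426257, 'D': array([-0.07607391,  0.        ,  0.        ,  0.        ,  0.        ]), 'position': array([ 1.31433066, -0.12370416,  0.78516649]), 'orientation': array([-2.33953869,  0.00726906,  1.32241033])}
{'fx': 371.07945639034546, 'fy': 371.07945639034546, 'cx': 325.9472562129767, 'cy': 201.9005097970955, 'D': array([-0.04337372,  0.        ,  0.        ,  0.        ,  0.        ]), 'position': array([ 0.17552287, -0.61681546,  0.76054989]), 'orientation': array([-2.24577967, -0.01972922, -0.62973646])}
{'fx': 351.06566456990464, 'fy': 351.06566456990464, 'cx': 315.0208535178836, 'cy': 202.34451274311823, 'D': array([-0.02673069,  0.        ,  0.        ,  0.        ,  0.        ]), 'position': array([0.20924451, 0.64726514, 0.37261611]), 'orientation': array([2.81275169e+00, 1.35291496e-03, 1.13405492e+00])}
{'clock': 0.1, 'q': array([-1.21879371,  0.57645551,  0.02486909,  1.43779646, -0.01497563,
        1.12898046, -0.05651993]), 'joint_velocities': array([-4.39894440e-04, -1.32655784e-03,  1.39240887e-03, -2.79942297e-03,
        8.69964435e-05,  2.46000795e-03,  1.26389065e-03]), 'joint_efforts': array([ 6.17342666e-03, -7.67301750e+01,  2.25808762e+00, -2.86605299e+01,
        1.60047185e-02,  8.64231319e-03, -8.34832321e-06]), 'ee_pos': array([0.28479197, 0.61155538, 0.23053407]), 'tcp_rot': array([-3.14014159e+00,  1.07997278e-04,  2.70579526e+00]), 'force': array([ 0.76959105, -0.47818669, -0.07108951]), 'moment': array([ 0.0181874 ,  0.00025615, -0.00101822]), 'grasp_force': 0.0, 'grip_width': 0.08526653271857021}
```

View pics/s1.png

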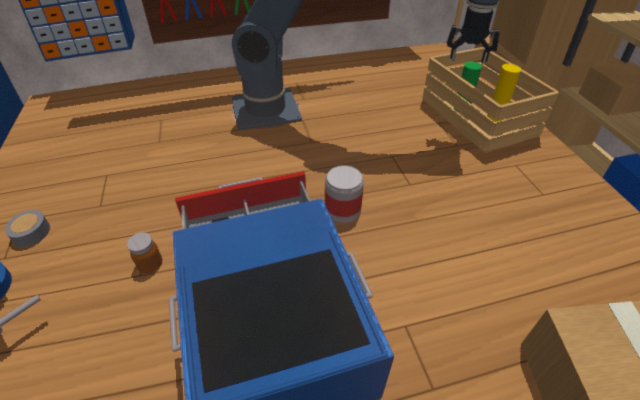

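View pics/d1.png

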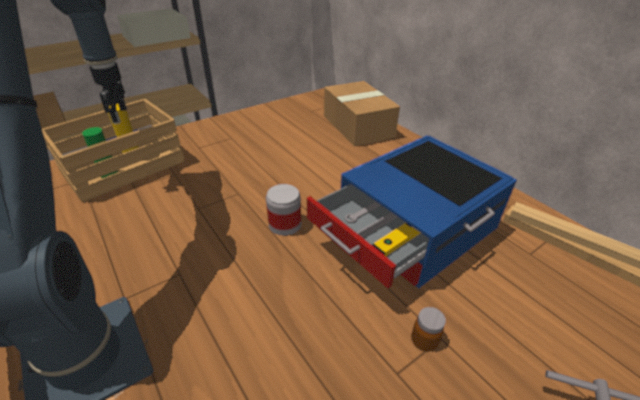

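The scene view, taken from behind, shows the chest's top corners, the red drawer front at about (180,200)–(305,180), the jar at (145,253) and the can at (344,195). The side view shows the level in the right-hand lane (front end near (390,240)), the wrench in the left lane and the handle at (340,237). Next I'll enlarge crops of both.

```bash
python3 - <<'E'
import cv2
a=cv2.imread('pics/d1.png')[130:290,300:520];cv2.imwrite('pics/d1c.png',cv2.resize(a,None,fx=3.6,fy=3.6,interpolation=cv2.INTER_CUBIC))
a=cv2.imread('pics/s1.png')[160:400,165:400];cv2.imwrite('pics/s1c.png',cv2.resize(a,None,fx=2.5,fy=2.5,interpolation=cv2.INTER_CUBIC))
E
```

```text
(no output)
```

View pics/d1c.png

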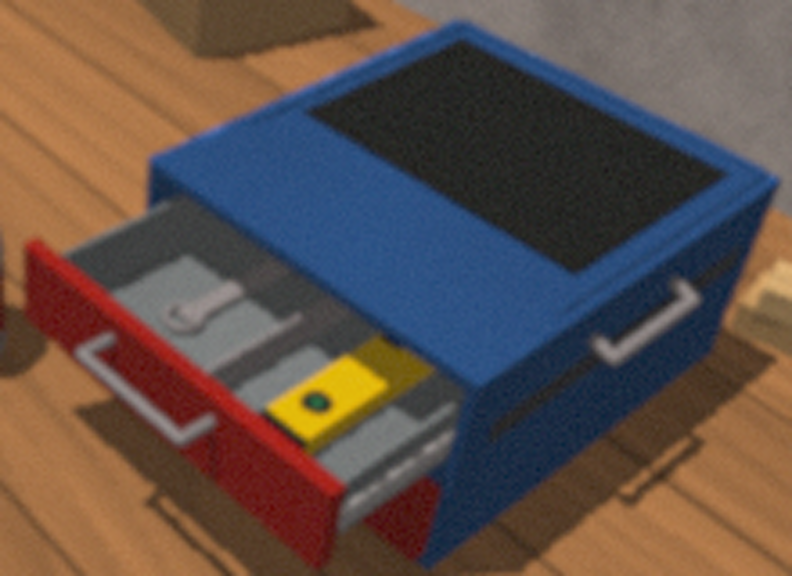

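View pics/s1c.png

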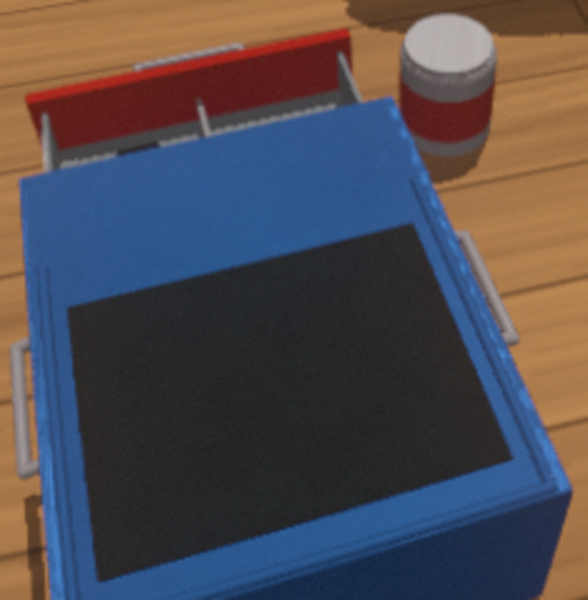

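The enlarged crops make the corners readable, so I'll locate the chest, drawer and level from them.

```bash
python3 - <<'E'
from h import *
S=lambda l:np.array(l)/3.6+[300,130]
C=lambda l:np.array(l)/2.5+[165,160]
np.set_printoptions(precision=4,suppress=True)
a=atz("side",S([(150,158),(478,388),(460,20),(778,180)]),.19);b=atz("scene",C([(392,98),(22,180),(572,490)]),.19)
print("top FL FR BL BR",a,b,sep='\n')
print(np.linalg.norm(a[0]-a[1]),np.linalg.norm(a[0]-a[2]),np.linalg.norm(b[0]-b[1]),np.linalg.norm(b[0]-b[2]))
f=atz("side",S([(30,240),(340,490)]),.17);g=atz("scene",C([(350,33),(28,97)]),.17);print("front",f,g,np.linalg.norm(f[0]-f[1]),np.linalg.norm(g[0]-g[1]))
print("level",atz("side",S([(265,408),(318,450),(350,352),(388,385)]),.124))
print("jar,can top",atz("side",[(431,318)],.085),atz("side",[(283,193)],.12))
yaws=[np.arctan2(*(p-q)[[1,0]])+np.pi/2*k for p,q,k in((a[1],a[0],1),(a[2],a[0],0),(b[1],b[0],1),(b[2],b[0],0),(f[1],f[0],1),(g[1],g[0],1))];print(yaws)
E
```

```text
top FL FR BL BR
[[ 0.7116  0.027   0.19  ]
 [ 0.7247 -0.2854  0.19  ]
 [ 1.0763  0.0426  0.19  ]
 [ 1.0898 -0.2661  0.19  ]]
[[ 0.7162  0.0325  0.19  ]
 [ 0.7327 -0.2779  0.19  ]
 [ 1.0807  0.0518  0.19  ]]
0.31272038375718864 0.36503239668612814 0.3108744441207619 0.3650211178603287
front [[ 0.5948  0.0162  0.17  ]
 [ 0.6108 -0.2847  0.17  ]] [[ 0.5997  0.0217  0.17  ]
 [ 0.612  -0.2784  0.17  ]] 0.3013184737140266 0.30028475532034415
level [[ 0.6546 -0.1767  0.124 ]
 [ 0.6572 -0.2255  0.124 ]
 [ 0.7413 -0.1697  0.124 ]
 [ 0.7391 -0.209   0.124 ]]
jar,can top [[ 0.6347 -0.3876  0.085 ]] [[0.5806 0.1247 0.12  ]]
[np.float64(0.04191383592453657), np.float64(0.04256935249439969), np.float64(0.053394708268865276), np.float64(0.05286911112226917), np.float64(0.053113094718108655), np.float64(0.04069069792210067)]
```

The two cameras agree within about 5 mm: the top measures 312 × 365 mm against 316 × 370, and the drawer front 300 against 304. Chest yaw is about 0.047, with its origin near (0.721, -0.126). The drawer is about 0.107 open, and the level sits at chest y ≈ -0.072 with its front end about 45 mm behind the panel.

My plan is to pull from behind the panel at mid-width with shut fingers, keeping the wrist camera on the robot side.

The rows are not in the units I measure in: shifts go in shares of 62.5 mm and turns go in shares of 180 degrees. I convert before sending: -0.0541 m is -0.8656, -0.0222 m is -0.3552, -0.16 rad is -0.0509.

>>> steer_hand(
  increments={"offsets": [[0, 0, -0.0509, 0, 0, -0.32, 0], [0, 0, -0.0509, 0, 0, -0.32, 0], [0, 0, -0.0522, 0, 0, -0.32, 0], [0, 0, 0, -0.3552, -0.8656, 0, 0], [0, 0, 0, -0.3552, -0.8656, 0, 0], [0, 0, 0, -0.3552, -0.8656, 0, 0], [0, 0, 0, -0.3552, -0.8656, 0, 0], [0, 0, 0, -0.3552, -0.8656, 0, 0], [0, 0, 0, -0.3552, -0.8656, 0, 0], [0, 0, 0, -0.3552, -0.8656, 0, 0], [0, 0, 0, -0.3552, -0.8656, 0, 0], [0, 0, 0, -0.3552, -0.8656, 0, 0], [0, 0, 0, -0.3552, -0.8656, 0, 0], [0, 0, 0, -0.3552, -0.8656, 0, 0], [0, 0, 0, -0.3552, -0.8656, 0, 0], [0, 0, 0, -0.3552, -0.8656, 0, 0], [0, 0, 0, -0.3552, -0.8656, 0, 0], [0, 0, 0, 0, 0, 0, 0]]},
)

```text
clock: 2.35
ee_pos: [0.6319, -0.1356, 0.2901]
tcp_rot: [-3.139, -0.002, -3.101]
force: [0.0, 0.9, 0.3]
grip_width: -0.0003
grasp_force: 0.0
```

```bash
python3 - <<'E'
from h import *
print(bot.sense()["q"].round(3)); shot("wrist","w1.png")
E
```

```text
[ 0.067  0.494  0.118  1.43  -0.056  1.222  1.801]
```

View pics/w1.png

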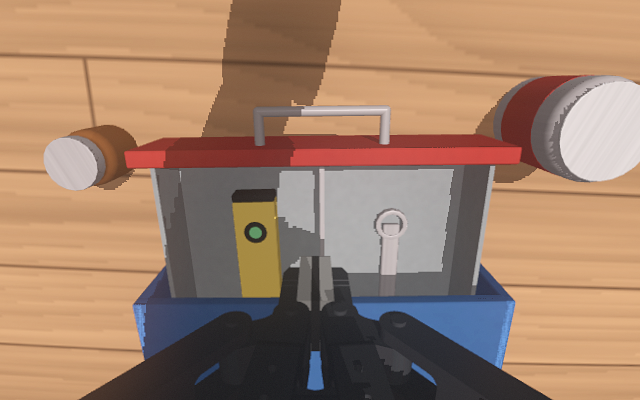

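The wrist view shows the panel's inner top edge at (131,167)–(520,161), the level's front top edge at (233,202)–(276,200), the wrench eye at (391,223) and the chest's front top edge at about (138,303)–(512,299).

```bash
python3 - <<'E'
from h import *
np.set_printoptions(precision=4,suppress=True)
o=np.array([.7213,-.126,0]);Z=R.from_euler('z',.047).as_matrix()
for n,uv,z in(("panel inner",[(131,167),(520,161)],.17),("level front/back",[(233,202),(276,200),(241,297),(280,297)],.124),("chest edge",[(138,304),(512,300)],.19),("wrench",[(391,210)],.11),("divider",[(322,168)],.132)):
    P=atz("wrist",uv,z);print(n,P[:,:2],"chest",((P-o)@Z)[:,:2],sep='\n')
E
```

```text
panel inner
[[ 0.6151 -0.2742]
 [ 0.5974  0.0239]]
chest
[[-0.113  -0.1431]
 [-0.1167  0.1556]]
level front/back
[[ 0.6562 -0.207 ]
 [ 0.6526 -0.1671]
 [ 0.759  -0.2023]
 [ 0.7571 -0.1623]]
chest
[[-0.0688 -0.0779]
 [-0.0706 -0.0378]
 [ 0.034  -0.0779]
 [ 0.0341 -0.0379]]
chest edge
[[ 0.7249 -0.2726]
 [ 0.7079  0.0322]]
chest
[[-0.0033 -0.1466]
 [-0.0059  0.1587]]
wrench
[[ 0.6627 -0.056 ]]
chest
[[-0.0552  0.0726]]
divider
[[ 0.6186 -0.1263]]
chest
[[-0.1026  0.0046]]
```

Scaled: 0.05 m is 0.8, 0.048 m is 0.768, 0.012 rad is 0.0038.

>>> steer_hand(
  increments={"offsets": [[0, 0, 0.0038, 0.048, 0, 0.8, 0], [0, 0, 0, 0, 0, 0.8, 0], [0, 0, 0, 0, 0, 0.768, 0], [0, 0, 0, 0, 0, 0, 0]]},
)

```text
clock: 2.9
ee_pos: [0.6264, -0.1275, 0.1402]
tcp_rot: [3.139, -0.007, -3.103]
force: [-0.7, 0.1, 0.6]
grip_width: -0.0001
grasp_force: 0.0
```

>>> steer_hand(
  increments={"offsets": [[0, 0, 0, 0.192, 0, 0, 0], [0, 0, 0, 0.192, 0, 0, 0], [0, 0, 0, 0.192, 0, 0, 0], [0, 0, 0, 0.192, 0, 0, 0], [0, 0, 0, 0.192, 0, 0, 0], [0, 0, 0, 0.192, 0, 0, 0], [0, 0, 0, 0.16, 0, 0, 0], [0, 0, 0, 0.08, 0, 0, 0], [0, 0, 0, 0, 0, 0, 0]]},
)

```text
clock: 4.03
ee_pos: [0.5407, -0.1328, 0.1429]
tcp_rot: [3.141, -0.002, -3.106]
force: [0.5, -0.7, 0.0]
grip_width: 0.0001
grasp_force: 0.0
```

Scaled: 0.01 m is 0.16, 0.006 m is 0.096.

>>> steer_hand(
  increments={"offsets": [[0, 0, 0, 0.16, 0, 0, 0], [0, 0, 0, 0.096, 0, 0, 0], [0, 0, 0, 0.064, 0, 0, 0]]},
)

```text
clock: 4.4
ee_pos: [0.5292, -0.1329, 0.144]
tcp_rot: [-3.14, 0.013, -3.103]
force: [33.8, 0.1, -20.9]
grip_width: -0.0001
grasp_force: 17.0
```

>>> steer_hand(
  increments={"offsets": [[0, 0, 0, 0.064, 0, 0, 0], [0, 0, 0, 0.064, 0, 0, 0]]},
)

```text
clock: 4.65
ee_pos: [0.5292, -0.1327, 0.1451]
tcp_rot: [-3.138, 0.028, -3.101]
force: [61.0, 0.2, -44.5]
grip_width: -0.0002
grasp_force: 29.5
```

```bash
python3 - <<'E'
from h import *
shot("wrist","w2.png")
E
```

```text
(no output)
```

View pics/w2.png

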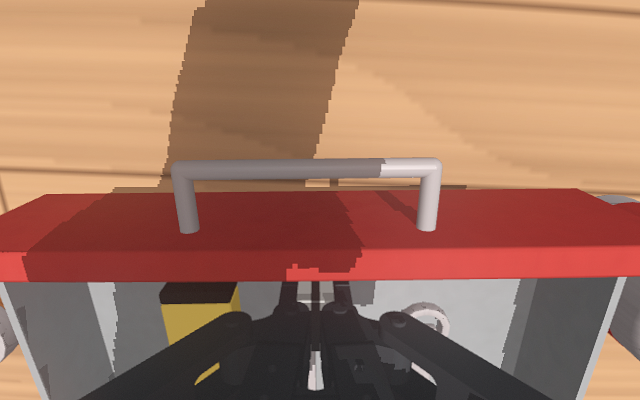

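The drawer is at its stop: the TCP held at 0.5292 while the force rose to 61 N. The picture shows the fingers against the panel, with the level's end at (200,290). I'll back off, rise and hover over the level.

Scaled: -0.05 m is -0.8, -0.046 m is -0.736.

>>> steer_hand(
  increments={"offsets": [[0, 0, 0, -0.24, 0, 0, 0], [0, 0, 0, -0.128, 0, 0, 0], [0, 0, 0, 0, 0, -0.8, 0], [0, 0, 0, 0, 0, -0.8, 0], [0, 0, 0, -0.32, -0.24, -0.736, 0.07], [0, 0, 0, -0.48, -0.352, 0, 0.07], [0, 0, 0, -0.48, -0.352, 0, 0.07], [0, 0, 0, 0, 0, 0, 0.07]]},
)

```text
clock: 5.7
ee_pos: [0.619, -0.1908, 0.2878]
tcp_rot: [-3.141, -0.003, -3.107]
force: [-0.5, -0.1, -0.3]
grip_width: 0.0698
grasp_force: 0.0
```

```bash
python3 - <<'E'
from h import *
shot("wrist","w3.png")
E
```

```text
(no output)
```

View pics/w3.png

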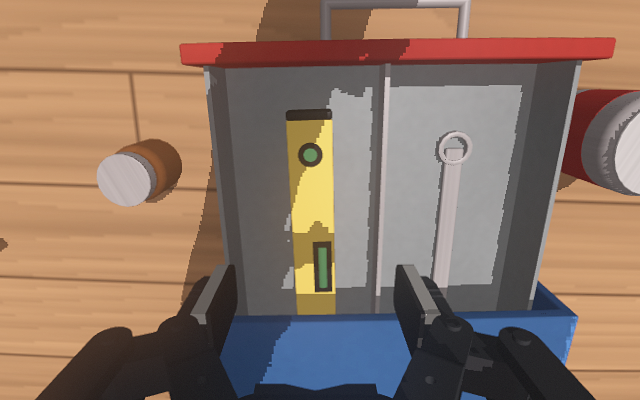

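The wrist view shows the level with its black front cap at (287,110)–(332,108), its sides visible down to (298,313)/(335,313), and the chest edge at row ~316.

```bash
python3 - <<'E'
from h import *
np.set_printoptions(precision=4,suppress=True)
s=bot.sense();Rt=R.from_euler('xyz',s["tcp_rot"]).as_matrix()
for n,uv,z in(("panel inner",[(182,66),(613,57)],.17),("level front/back",[(287,111),(332,109),(298,313),(335,313)],.124),("chest edge",[(238,317),(577,317)],.19),("divider",[(386,66),(378,310)],.132)):
    P=atz("wrist",uv,z);print(n,P[:,:2],"tool",((P-s["ee_pos"])@Rt)[:,:2],sep='\n')
E
```

```text
panel inner
[[ 0.5262 -0.2851]
 [ 0.5085  0.0166]]
tool
[[ 0.0949 -0.0922]
 [ 0.1021  0.21  ]]
level front/back
[[ 0.5579 -0.2151]
 [ 0.5549 -0.177 ]
 [ 0.7601 -0.202 ]
 [ 0.7589 -0.1638]]
tool
[[ 0.0607 -0.0233]
 [ 0.0623  0.0149]
 [-0.1419 -0.0173]
 [-0.142   0.021 ]]
chest edge
[[ 0.7174 -0.2488]
 [ 0.7096  0.0315]]
tool
[[-0.0973 -0.0625]
 [-0.0994  0.2178]]
divider
[[ 0.5196 -0.136 ]
 [ 0.7481 -0.1215]]
tool
[[ 0.0962  0.0571]
 [-0.1327  0.0636]]
```

The level's front is at x = 0.5565, so its middle is about 9 mm in front of the chest opening, and its yaw is 0.03 more than the tool's. I'll grasp 75 mm ahead of its middle.

Scaled: 0.05 m is 0.8, 0.03 m is 0.48, -0.03 rad is -0.0095.

>>> steer_hand(
  increments={"offsets": [[0, 0, -0.0095, -0.192, -0.032, 0.64, 0.06], [0, 0, 0, 0, 0, 0.8, 0.06], [0, 0, 0, 0, 0, 0.8, 0.06], [0, 0, 0, 0, 0, 0.48, 0.06], [0, 0, 0, 0, 0, 0.224, 0.06], [0, 0, 0, 0, 0, 0, 0.06]]},
)

```text
clock: 6.5
ee_pos: [0.6304, -0.1903, 0.1051]
tcp_rot: [3.141, -0.001, -3.075]
force: [1.3, -0.7, -0.1]
grip_width: 0.0606
grasp_force: 0.0
```

>>> steer_hand(
  increments={"offsets": [[0, 0, 0, 0, 0, 0.032, 0.03], [0, 0, 0, 0, 0, 0, 0.03], [0, 0, 0, 0, 0, 0, 0.03], [0, 0, 0, 0, 0, 0, 0.03]]},
  grip_force=100,
)

```text
clock: 7.0
ee_pos: [0.6322, -0.1912, 0.1053]
tcp_rot: [-3.141, 0.003, -3.076]
force: [-0.6, -0.2, 7.3]
grip_width: 0.0378
grasp_force: 102.0
```

Held at 102 N with an opening of 38 mm. Next comes the tilt: front end up 0.28 rad, with the grasp point rising about 70 mm.

Scaled: -0.0085 m is -0.136, -0.008 m is -0.128, 0.035 rad is 0.0111.

>>> steer_hand(
  increments={"offsets": [[0, 0, 0, 0, 0, -0.128, 0.03], [0, 0.0111, 0, 0.0048, 0, -0.136, 0.03], [0, 0.0111, 0, 0.008, 0, -0.136, 0.03], [0, 0.0111, 0, 0.0128, 0, -0.136, 0.03]]},
  grip_force=110,
)

```text
clock: 7.5
ee_pos: [0.6301, -0.1907, 0.1377]
tcp_rot: [3.142, -0.106, -3.075]
force: [-0.1, -0.3, -3.0]
grip_width: 0.0375
grasp_force: 110.6
```

>>> steer_hand(
  increments={"offsets": [[0, 0.0111, 0, 0.016, 0, -0.136, 0.03], [0, 0.0111, 0, 0.024, 0, -0.136, 0.03], [0, 0.0111, 0, 0.0288, 0, -0.136, 0.03], [0, 0.0111, 0, 0.032, 0, -0.136, 0.03], [0, 0.0111, 0, 0.032, 0, -0.136, 0.03], [0, 0, 0, 0, 0, 0, 0.03], [0, 0, 0, 0, 0, 0, 0.03]]},
)

```text
clock: 8.38
ee_pos: [0.6293, -0.1908, 0.18]
tcp_rot: [3.142, -0.28, -3.075]
force: [-0.7, 0.5, -2.8]
grip_width: 0.0375
grasp_force: 110.6
```

```bash
python3 - <<'E'
from h import *
a=shot("side","d4.png")[110:300,270:480];cv2.imwrite('pics/d4c.png',cv2.resize(a,None,fx=3,fy=3,interpolation=cv2.INTER_CUBIC))
E
```

```text
(no output)
```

View pics/d4c.png

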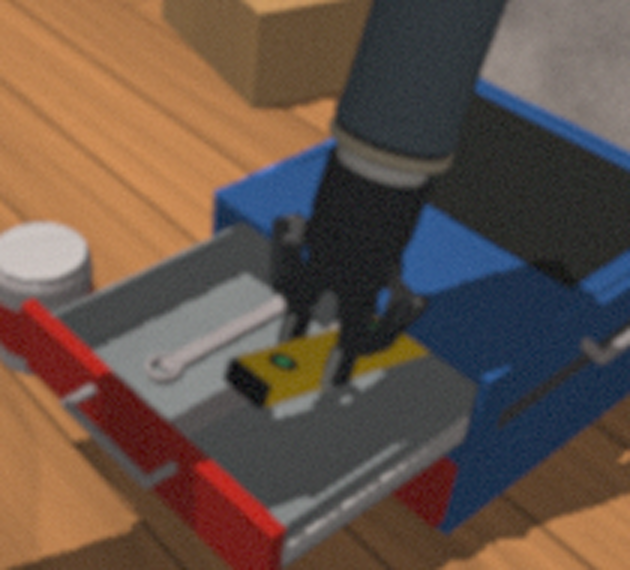

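The level hangs free, with Fz of -2.8 N matching its weight. The crop shows its front end raised, with the end face spanning (230,362)–(268,404). I'll check its tilt against a projection.

```bash
python3 - <<'E'
from h import *
np.set_printoptions(precision=1,suppress=True)
s=bot.sense();Rt=R.from_euler('xyz',s["tcp_rot"])
c=s["ee_pos"]+Rt.apply([0,0,-.009])
for d in(-.1,-.05,0,.05):
    Q=Rt*R.from_euler('y',d)
    P=c+Q.apply([[.0745,y,z] for z in(-.01,.01) for y in(-.02,.02)]+[[-.07,-.02,-.01],[-.2255,0,.01]])
    print(d,((proj("side",P)-[270,110])*3)[:5].ravel(),P[5].round(3),P[:2,2].mean().round(3))
E
```

```text
-0.1 [261.  397.2 222.5 366.4 255.3 419.3 217.5 388.2 391.1 339.5] [ 0.9 -0.2  0.1] 0.212
-0.05 [262.6 392.8 224.1 362.  255.9 415.4 218.  384.4 390.2 343. ] [ 0.8 -0.2  0.1] 0.215
0 [264.5 388.3 225.8 357.6 256.8 411.4 218.7 380.4 389.3 346.5] [ 0.8 -0.2  0.1] 0.219
0.05 [266.5 383.8 227.7 353.2 257.8 407.3 219.6 376.3 388.1 350.2] [ 0.8 -0.2  0.1] 0.222
```

The tilt agrees with the tool (0.28–0.33 rad) and step 2 is met. Now I'll slide the level out along its own axis.

Scaled: 0.015 m is 0.24, 0.002 m is 0.032.

>>> steer_hand(
  increments={"offsets": [[0, 0, 0, 0.16, 0, 0.032, 0.03], [0, 0, 0, 0.24, 0, 0, 0.03], [0, 0, 0, 0.24, 0, 0, 0.03], [0, 0, 0, 0.24, 0, 0, 0.03]]},
)

```text
clock: 8.93
ee_pos: [0.5749, -0.1946, 0.1938]
tcp_rot: [-3.142, -0.28, -3.076]
force: [0.0, -0.1, -3.2]
grip_width: 0.0375
grasp_force: 110.6
```

>>> steer_hand(
  increments={"offsets": [[0, 0, 0, 0.32, 0, 0, 0.03], [0, 0, 0, 0.32, 0, 0, 0.03], [0, 0, 0, 0.32, 0, 0, 0.03], [0, 0, 0, 0.32, 0, 0, 0.03], [0, 0, 0, 0.32, 0, 0, 0.03], [0, 0, 0, 0.16, 0, 0, 0.03], [0, 0, 0, 0, 0, 0, 0.03]]},
)

```text
clock: 9.8
ee_pos: [0.4704, -0.2015, 0.2243]
tcp_rot: [-3.141, -0.279, -3.076]
force: [0.8, 1.0, -3.5]
grip_width: 0.0377
grasp_force: 110.6
```

Scaled: -0.0173 m is -0.2768, 0.005 m is 0.08, -0.06 rad is -0.0191.

>>> steer_hand(
  increments={"offsets": [[0, 0, 0, 0.08, 0, -0.2768, 0.03], [0, 0, 0, 0.08, 0, -0.2768, 0.03], [0, 0, 0, 0.08, 0, -0.2768, 0.03], [0, 0, 0, 0.08, 0, -0.2768, 0.03], [0, -0.0159, 0, 0, 0, 0, 0.03], [0, -0.0191, 0, 0, 0, 0, 0.03], [0, -0.0191, 0, 0, 0, 0, 0.03], [0, -0.0191, 0, 0, 0, 0, 0.03], [0, -0.0191, 0, 0, 0, 0, 0.03], [0, 0, 0, 0, 0, 0, 0.03], [0, 0, 0, 0, 0, 0, 0.03], [0, 0, 0, 0, 0, 0, 0.03], [0, 0, 0, 0, 0, 0, 0.03]]},
)

```text
clock: 11.42
ee_pos: [0.4711, -0.2012, 0.2956]
tcp_rot: [3.141, 0.009, -3.075]
force: [0.0, -1.5, -2.7]
grip_width: 0.0377
grasp_force: 110.6
```

```bash
python3 - <<'E'
from h import *
a=shot("side","d5.png")[100:330,200:520];cv2.imwrite('pics/d5c.png',cv2.resize(a,None,fx=2.5,fy=2.5,interpolation=cv2.INTER_CUBIC))
np.set_printoptions(precision=1,suppress=True)
s=bot.sense();Rt=R.from_euler('xyz',s["tcp_rot"]);c=s["ee_pos"]+Rt.apply([0,0,-.009])
for d in(0,.05,.1):
    P=c+(Rt*R.from_euler('y',d)).apply([[x,-.02,-.01] for x in(.0745,-.2255)]);print(d,((proj("side",P)-[200,100])*2.5).ravel())
E
```

```text
0 [227.3 356.3 518.1 195.1]
0.05 [227.8 352.  516.3 205.9]
0.1 [228.5 347.6 514.1 216.7]
```

View pics/d5c.png

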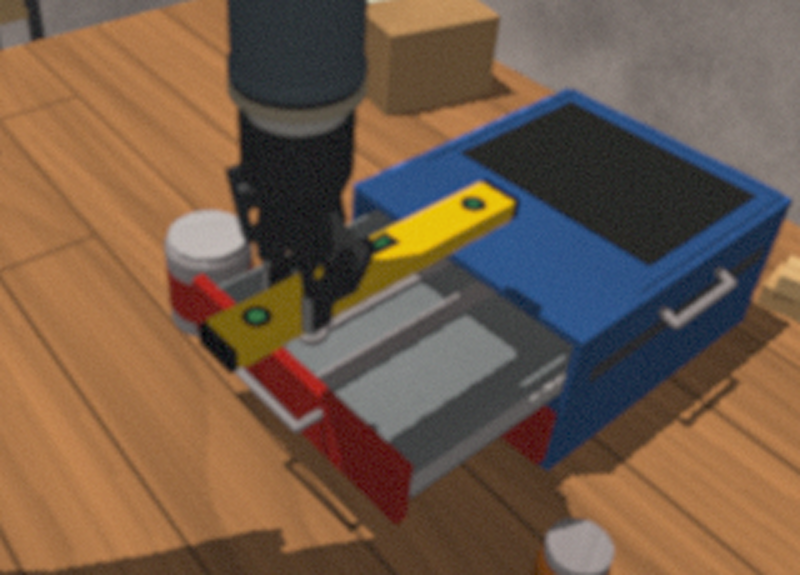

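The level hangs horizontally within about 0.03 rad: its back top corner is at (516,200), against a predicted 195–206. Its underside is near z = 0.295. The drawer is open, and the jar and can stand where they were.

```bash
python3 -c "
from rig import bot, cam, finish_job
print(finish_job())"
```

```text
the job is handed in; nothing more can be done
None
```

The job is handed in, verdict not shown: the drawer is at its stop and the gripper holds the level still and horizontal about 10 cm above the chest top; the jar and can were not touched, and the wrench was left in the drawer, though my last picture shows only part of it.

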